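# Take an empty reel off the left-hand spindle of a cable winder

## Task

Take the empty reel off the cable winder: its clamp knob has a left-hand thread, so unscrew it by turning it clockwise seen from above, with a moderate grip, just until the line engraved on the knob meets the line on the spindle end. Lift the slip washer a little out of its seat, draw it out sideways from under the knob without prying on spindle or knob, and lay it flat and gently in the aluminium tray. Then lift the reel straight off over the knob without forcing it and set it down gently, flat in the middle of the rubber mat; leave the knob at its mark and the other things on the bench where they lie.

Things in the scene. Friction and masses are not known exactly. Their poses are not given: they have to be found in the camera images.
- knob (a joint): Angle of the clamp knob on the spindle, line against line: 0 = hard down, grows as it is turned CLOCKWISE seen from above on the held spindle (left-hand thread, unscrewing); 2.10 = engraved lines meet, stop at 2.6. Starts at 0 to 0.3. Rises 8 mm per turn (1.27 mm per rad); captive, never comes off. Stiff: about 0.3 N m at any angle, stays where left. It can slip in the fingers.
- knob_grip (a point): Centre of the aluminium clamp knob, on the spindle axis, half-way up; turns with it. Knurled upright cylinder, 36 mm across, 24 mm high; groove round it (sign of a left-hand thread), dark radial line on top. The washer lies right below it: keep the fingertips some mm above the washer. Thin-walled: 12 to 27 N at each finger turns it, as its dry or oily knurl needs; over 35 N dents it. z up.
- spindle_mark (a point): End of the upright steel spindle (16 mm across), on the winder's axis, 172 mm above the bench; turns with the spindle. z up; y axis = direction of the line engraved on the spindle end. It stands 5 mm above the knob's top at the start, 2 mm once unscrewed. The spindle first turns along with the knob, see winder.
- winder: Cable winder; origin on its axis on the bench. Fixed grey housing 150 x 150 mm. Turntable (148 mm across, top at 56 mm, boss 38 mm across, 12 mm high) and spindle turn together: taken along clockwise with knob, washer and reel they run free for 0.2 to 1.2 rad until the ratchet pawl holds; only then does the knob unscrew. Crank reaches 145 mm along +x, brake 100 mm along -x, below 50 mm.
- washer_tab (a point): Grip point on the upright tab of the steel slip washer, 20 mm above its underside. y points from the eye to the tab, z up. Tab: 12 mm wide along x (grip across x), 8 mm thick along y, top 30 mm above the underside; it stands 56 mm from the eye. The tab keeps clear of the reel's collar by 20 mm and overhangs its upper flange, 32 mm below.
- washer_eye (a point): Centre of the washer's round, half-way up its 5 mm thickness; at the start on the spindle axis. Axes as washer_tab. The washer is a C-shaped plate 52 mm across, its 17.5 mm wide slot open towards -y; a 12 mm wide strip joins it to the tab.
- washer: The slip washer, loose, 0.1 kg; origin on its underside at the eye. It lies in a seat in the collar's top with a 1.7 mm high lip: raise it over the lip, then draw it 50 mm along its +y, level, to clear spindle and knob. With the knob at its mark there are about 2.9 mm between the seated washer and the knob; lifting it sooner presses on the knob.
- reel_collar (a point): On the centre line of the empty black plastic reel, 14 mm below the top of its collar and 70 mm above the reel's underside; z up. Collar: 62 mm across, from the upper flange (50 mm above the underside) to 84 mm. Grip it across its diameter, fingertips 3 mm or more above the flange. Unscrewed knob and spindle end stand 33 mm above the collar's top, between the fingers.
- reel: The reel, loose, 0.25 to 0.42 kg; origin at the centre of its underside. Two flanges 160 mm across, bore 40 mm all through; the 36 mm knob passes it with 2 mm all round. Raise it straight up by 120 mm to clear the spindle.
- mat_top (a point): Centre of the top face of the black rubber mat, 220 x 220 mm, 3 mm thick, fixed flat on the bench; x and y along its sides.
- tray_in (a point): Centre of the inner floor of the shallow aluminium tray, inside 144 mm (x) by 164 mm (y), walls 3 mm thick, rim 13 mm above this floor. Fixed.
- tray: The aluminium tray (see tray_in); origin under its centre.
- mat: The rubber mat (see mat_top); origin under its centre.
- adapter: Black power adapter, 50 x 90 x 30 mm, origin under its centre. Bystander.
- screwdriver: Screwdriver lying on the bench. Bystander.
- spanner: Steel spanner lying on the bench. Bystander.
- plain_washer: Plain round steel washer, 48 mm across, 5 mm thick, no slot, no tab. Bystander.
- oiler: Small white bottle with a black cap, 40 mm across, 85 mm high. Bystander.
- meter: Grey hand meter, 75 x 130 x 34 mm. Bystander.
Not all that is in view belongs to the job. What is shaped like the washer but yellow is not meant. Leave any brown look-alike of the reel alone.

How it is judged:
On the way, in this order (a step that is already met when the one before it is completed fails the run):
1. the knob is unscrewed clockwise until its engraved line meets the spindle's (within 0.15 rad), the washer still in its seat (value of joint knob between 1.95 and 2.25 rad and horizontal distance between washer_eye and spindle_mark below 0.006 m), for 0.2 s.
2. the slip washer is drawn out and lies flat in the tray, released, the reel still on the winder (x of washer_eye in the frame of tray_in between -0.075 and 0.075 m and y of washer_eye in the frame of tray_in between -0.085 and 0.085 m and x of washer_tab in the frame of tray_in between -0.075 and 0.075 m and y of washer_tab in the frame of tray_in between -0.085 and 0.085 m and z of washer_eye in the frame of tray_in below 0.008 m and angle between washer_eye's own z axis and vertical below 0.15 rad and contact force between the fingers and washer below 0.05 N and horizontal distance between reel_collar and spindle_mark below 0.006 m), for 0.2 s.
At the end, for the whole second after the job is handed in: The reel stands flat on the mat, released and at rest, within 30 mm of its middle; the slip washer lies flat in the tray, wholly between its walls, released; the knob is still within 0.15 rad of its mark (horizontal distance between reel_collar and mat_top below 0.03 m and z of reel_collar in the frame of mat_top below 0.074 m and angle between reel_collar's own z axis and vertical below 0.06 rad and linear speed of each of reel, washer below 0.02 m/s and contact force between the fingers and reel below 0.05 N and x of washer_eye in the frame of tray_in between -0.075 and 0.075 m and y of washer_eye in the frame of tray_in between -0.085 and 0.085 m and x of washer_tab in the frame of tray_in between -0.075 and 0.075 m and y of washer_tab in the frame of tray_in between -0.085 and 0.085 m and z of washer_eye in the frame of tray_in below 0.008 m and angle between washer_eye's own z axis and vertical below 0.15 rad and contact force between the fingers and washer below 0.05 N and value of joint knob between 1.95 and 2.25 rad); the robot touches nothing.
It fails at once if the knob squeezed with more than 35 N a finger (70 N over both) (contact force between the fingers and winder above 70 N).
It fails at once if the slip washer pried or jammed against spindle or knob with more than 10 N (contact force between washer and winder above 10 N).
It fails at once if the reel forced against winder, spindle or knob with more than 25 N (contact force between reel and winder above 25 N).
It fails at once if the washer dropped into the tray, or the reel on the mat (arriving at over 0.5 m/s) ((horizontal distance between washer_eye and tray_in below 0.09 m and z of washer_eye in the frame of tray_in below 0.017 m and linear speed of washer above 0.5 m/s) or (horizontal distance between reel_collar and mat_top below 0.09 m and z of reel_collar in the frame of mat_top below 0.085 m and linear speed of reel above 0.5 m/s)).
It fails at once if another thing on the bench shifted by more than 20 mm (distance of any of adapter, screwdriver, spanner, plain_washer, oiler, meter from where it was at the start of the episode above 0.02 m).
It also fails if it takes over 72 s, if anything falls off the work surface, if the arm or the gripper's body presses on something with over 40 N, if the wrist force passes 120 N, or if a joint passes its speed limit or range.

## Robot

A 6-joint arm with a two-finger parallel gripper is mounted at the origin on the work surface. World frame = base frame: x ahead of the robot, y to its left, z up, the work surface at z = 0. Lengths are in m, angles in rad, forces in N, time in s.
With the tool pointing down it reaches from about 0.275 to 0.825 m from the base axis. Payload 5.2 kg.
Tool frame: the origin (TCP) lies on the mounting face of the last link; the fingertips stand 186 mm ahead of it and the grasp point (between the pads) lies manip.grip_depth ahead of it (manip.grip_depth is the distance from the TCP to the grasp point, in m); z points along the fingers, y is the line along which they close (so a half turn about z gives the same grasp; the last joint's range is limited). The gripper opens to 93 mm and grips with 3 to 60 N. Pads are 15 mm wide; open, the fingers measure 128 mm over their backs; the gripper's body (75 mm by 188 mm) begins 65 mm behind the grasp point.
Start: joints at [-1.441, 0.259, 1.535, -0, 1.348, -0.203], TCP at [0.18, -0.52, 0.405] pointing down, gripper open.
Joint ranges: [-3.14, 3.14], [-0.91, 2.08], [0.19, 2.58], [-1.22, 4.36], [0.22, 2.71], [-3.12, 3.12]. Speed limits (rad/s): [2.57, 2.57, 3.14, 3.14, 3.14, 3.14].

## Interface

Orientations are given as a unit quaternion [x, y, z, w].
In Python, from bench import manip, optics gives the robot as it stands.
- The arm moves only by the shell command python3 -m crank 'ROWS' [OPENING] [FORCE]. ROWS is JSON, a list of rows, each a list of 2 entries, a list of its own where there are three numbers: the shift along the tool's x, y, z in units of 60 mm (1.0 is 60 mm), then the turn about the tool's z in units of 5 degrees (1.0 is 5 degrees). A call has 1 to 5 rows; each row is the pose to reach, as a shift and turn from the pose commanded when the call began, along the tool's axes at that moment; what a row does not reach only later rows make up. A row lasts 1/8 s, in which the tool goes at most 62.5 mm and 10.7 degrees, less where a joint would pass 70% of its speed; a pose out of reach is approached as far as the arm can. A call with a gripper value outside its range is refused whole. OPENING is the opening, from -1 (shut) to 1 (fully open), set as the call begins (- or left out, the last holds). The fingers move at their own pace and stop on an object; FORCE is the grip in N (left out, the last holds). Time passes only in rows, so rows that repeat a pose let the fingers close. It gives the time, the measured TCP pose, the force, the opening and the grip force at its end, in the units of the state.
- manip.get_state(): the state, without advancing time (a new reading comes with each control period).
- optics.snapshot(name): name is "scene" or "top"; returns a dict with "image" (400x640x3 uint8, red, green, blue), "intrinsics" (3x3 intrinsics, pixels), "k1" (the pictures are not rectified: a ray, as slopes to the right and down, at radius r is drawn at 1 + k1 r^2 times it, then the intrinsics apply), "world_from_camera" (4x4, takes a point from camera to world coordinates). Camera axes: x right, y down, z forward; pixel columns grow to the right and rows downward; lengths in m; the calibration is good to about 2 mm. A picture is of the moment at which its call begins. There is no depth.
- manip.finish_job(): hands the job in; it is judged then, once.
The state is a dict: "time_s": time; "joint_pos": joint angles; "joint_velocities": joint speeds; "joint_torque": joint torques, N m; "ee_pos": TCP position; "tool_rot": TCP orientation; "force": force on the tool from outside, world axes, zero at the start; "torque": the same for the moment, N m; "gripper_width": finger opening in m; "gripper_force": force on a finger pad.
Only numpy, scipy, OpenCV 4.12 (cv2) and the standard library are available. Lean on these libraries where they do the work, as an engineer would, in place of code of your own. Each camera call takes 0.05 s, during which the arm holds its last target. There are 200 camera calls.

## Working session

There is one attempt and no reset: what is moved stays moved. The work goes in short steps, Python scripts to look and compute and a shell command to move; the robot and the scene stay as the last step left them, time stands still between calls to the robot, and variables do not carry over. Pictures are saved under pics/ and viewed, at most 10 in all, crops included, and the job is handed in when it is done.

```bash
mkdir -p pics; ls; cat > h.py <<'E'
import numpy as np, cv2
from bench import manip, optics
def snap(n,f=None):
    s=optics.snapshot(n)
    if f: cv2.imwrite('pics/'+f,s['image'][:,:,::-1])
    return s
def ray(s,px):
    K=np.array(s['intrinsics']);D=np.array([s['k1'],0,0,0,0],float)
    u=cv2.undistortPoints(np.array([[px]],float),K,D)[0,0]
    T=np.array(s['world_from_camera']);return T[:3,3],T[:3,:3]@np.array([u[0],u[1],1])
def onz(s,px,z):
    o,d=ray(s,px);return o+d*(z-o[2])/d[2]
def proj(s,p):
    T=np.linalg.inv(np.array(s['world_from_camera']));q=T[:3,:3]@np.array(p)+T[:3,3]
    return cv2.projectPoints(q.reshape(1,1,3),np.zeros(3),np.zeros(3),np.array(s['intrinsics']),np.array([s['k1'],0,0,0,0],float))[0].ravel()
E
python3 - <<'E'
from h import *
a=snap('scene','s1.png');b=snap('top','t1.png')
print(manip.get_state(),manip.grip_depth)
for s in(a,b):print(np.round(s['world_from_camera'],3).tolist(),s['k1'],np.array(s['intrinsics'])[0,0])
E
```

```text
pics
{'time_s': 0.1, 'joint_pos': array([-1.44084081e+00,  2.59292014e-01,  1.53594517e+00,  6.39292803e-06,
        1.34800507e+00, -2.02805823e-01]), 'joint_velocities': array([-0.00240256, -0.00239842, -0.00192651, -0.00117037, -0.00114832,
       -0.00122167]), 'joint_torque': array([ 1.64828074e-03, -4.38215089e+01, -2.84640205e+01,  7.20205042e-02,
        3.62106424e-02, -5.12989493e-05]), 'ee_pos': array([ 0.17965619, -0.51963982,  0.40400023]), 'tool_rot': array([ 9.86190419e-01,  1.65613335e-01,  3.31516776e-05, -8.24140549e-04]), 'force': array([0.00666344, 0.19642107, 0.22098649]), 'torque': array([ 0.0064203 , -0.00010874, -0.02813002]), 'gripper_force': 0.0, 'gripper_width': 0.09314546377768988} 0.1673
[[0.283, 0.674, -0.683, 1.219], [0.959, -0.2, 0.2, -0.21], [-0.002, -0.711, -0.703, 0.814], [0.0, 0.0, 0.0, 1.0]] -0.10853163978782833 419.66546149208415
[[0.019, -0.997, 0.076, 0.425], [-0.999, -0.021, -0.028, 0.009], [0.029, -0.076, -0.997, 1.194], [0.0, 0.0, 0.0, 1.0]] 0.004424296986020462 471.6445155277123
```

View pics/s1.png

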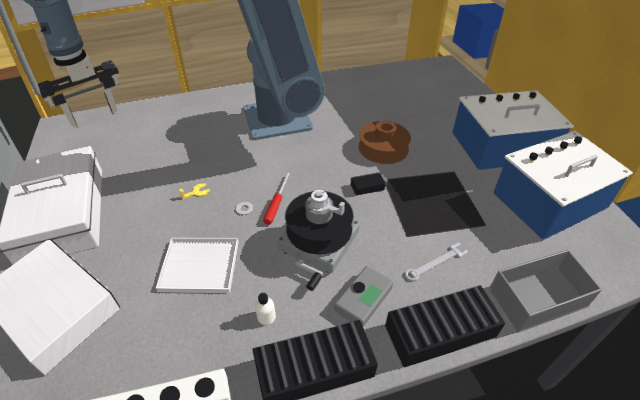

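View pics/t1.png

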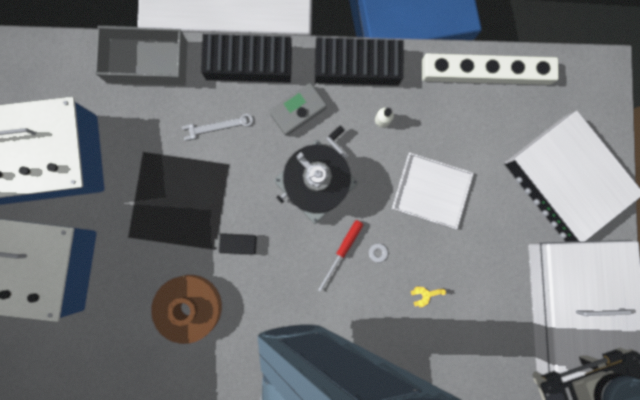

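The scene view shows the black reel on the winder at (319,205) with the washer tab pointing right, the tray at (198,265), the mat at (437,203), and two look-alikes: a brown reel (385,141) and a yellow washer (195,191). In the top view the winder is at (317,175), the tray at (434,190) and the mat at (180,200). The steel washer on the black reel fits the description. I'll confirm it in one enlarged crop.

```bash
python3 - <<'E'
from h import *
a=snap('scene');b=snap('top')
A=a['image'][175:235,285:365];B=b['image'][140:210,275:360]
r=lambda x:cv2.resize(x,(400,int(400*x.shape[0]/x.shape[1])),interpolation=cv2.INTER_CUBIC)
A,B=r(A),r(B);h=max(len(A),len(B));p=lambda x:np.vstack([x,np.zeros((h-len(x),400,3),np.uint8)])
cv2.imwrite('pics/c1.png',np.hstack([p(A),p(B)])[:,:,::-1])
g=cv2.cvtColor(b['image'],cv2.COLOR_RGB2GRAY)
def big(m,box):
    x0,y0,x1,y1=box;M=np.zeros_like(m);M[y0:y1,x0:x1]=m[y0:y1,x0:x1]
    c=max(cv2.findContours(M,cv2.RETR_EXTERNAL,cv2.CHAIN_APPROX_NONE)[0],key=cv2.contourArea);return c
for n,m,box,z in(('tray',(g>165).astype(np.uint8),(385,140,485,240),.013),('mat',(g<50).astype(np.uint8),(120,140,232,255),.003)):
    c=big(m,box);R=cv2.boxPoints(cv2.minAreaRect(c));w=np.array([onz(b,q,z)[:2] for q in R])
    print(n,R.round(1).tolist(),w.round(3).tolist(),w.mean(0).round(4),np.linalg.norm(w[1]-w[0]),np.linalg.norm(w[2]-w[1]))
c=big((g<45).astype(np.uint8),(270,135,360,225));print('reel',cv2.minEnclosingCircle(c),onz(b,cv2.minEnclosingCircle(c)[0],.11))
E
```

```text
tray [[389.79998779296875, 208.5], [407.8999938964844, 151.0], [474.3999938964844, 172.0], [456.29998779296875, 229.39999389648438]] [[0.513, -0.208], [0.661, -0.254], [0.611, -0.424], [0.464, -0.377]] [ 0.5625 -0.316 ] 0.15461151172782076 0.1779311836062943
mat [[128.39999389648438, 236.39999389648438], [142.60000610351562, 151.60000610351562], [227.1999969482422, 165.6999969482422], [213.10000610351562, 250.5]] [[0.431, 0.444], [0.645, 0.419], [0.614, 0.205], [0.4, 0.233]] [0.5224 0.325 ] 0.2158787471721985 0.216082729965275
reel ((332.5920104980469, 173.9601287841797), 19.554244995117188) [ 0.58365393 -0.05662886  0.11      ]
```

View pics/c1.png

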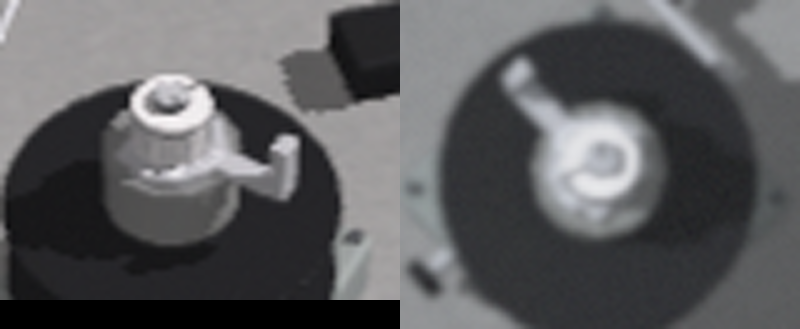

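The crop confirms it: steel washer under the knob, with an upright tab at crop (287,143) in the scene view and (517,68) in the top view. Next I'll triangulate the axis and tab, and rectify the knob top to read the two engraved lines.

```bash
cat >> h.py <<'E'
def tri(s1,p1,s2,p2):
    o,d=ray(s1,p1);q,e=ray(s2,p2)
    t=np.linalg.lstsq(np.c_[d,-e],q-o,rcond=None)[0];x,y=o+t[0]*d,q+t[1]*e
    return (x+y)/2,np.linalg.norm(x-y)
def rect(s,img,c,z,half=.025,n=400):   # world-aligned: right=-y, up=+x
    v=np.linspace(-half,half,n);X,Y=np.meshgrid(v,v)
    P=np.stack([c[0]-Y,c[1]-X,np.full_like(X,z)],-1).reshape(-1,3)
    T=np.linalg.inv(np.array(s['world_from_camera']));Q=P@T[:3,:3].T+T[:3,3]
    m=cv2.projectPoints(Q.reshape(-1,1,3),np.zeros(3),np.zeros(3),np.array(s['intrinsics']),np.array([s['k1'],0,0,0,0],float))[0].reshape(n,n,2).astype(np.float32)
    return cv2.remap(img,m[...,0],m[...,1],cv2.INTER_CUBIC)
def mean(n,k=6):
    L=[snap(n) for _ in range(k)];return L[0],np.mean([l['image'] for l in L],0).astype(np.float32)
E
python3 - <<'E'
from h import *
a,ia=mean('scene',8);b,ib=mean('top',8)
np.savez('m1.npz',ia=ia,ib=ib)
print('spindle',tri(a,(319,193.4),b,(318.6,172.9)));print('tab',tri(a,(342.4,203.6),b,(299.9,154.5)))
c,_=tri(a,(319,193.4),b,(318.6,172.9))
g=np.hstack([rect(a,ia,c,.168),rect(b,ib,c,.168)]);cv2.imwrite('pics/r1.png',np.clip(g,0,255)[:,:,::-1])
E
```

```text
spindle (array([ 0.57662844, -0.02071871,  0.17191122]), np.float64(0.0031287430956719355))
tab (array([0.61714191, 0.02069659, 0.16712291]), np.float64(0.002376046638638948))[ WARN:0@5.529] global loadsave.cpp:1063 imwrite_ Unsupported depth image for selected encoder is fallbacked to CV_8U.
```

View pics/r1.png

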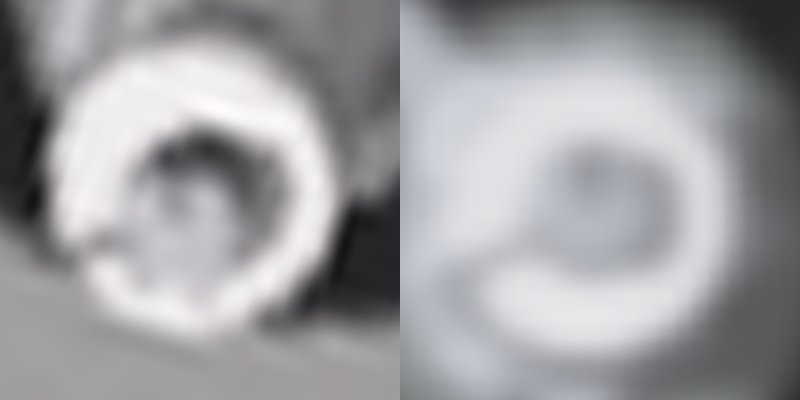

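The rectified view (up = +x, left = +y) shows the knob line at lower left, left pane (95,240) and right pane (455,275), which is a world angle of about 118°. The spindle line is faint and points up, about +x. That fits a start angle of 0–0.3. I'll measure both numerically.

```bash
cat >> h.py <<'E'
def fitcircle(s,img,c,z,lo,r0,r1):  # centre of bright disc edges via radial gradient -> least squares
    R=rect(s,img.mean(2) if img.ndim==3 else img,c,z);n=len(R);k=n/.05
    pts=[]
    for t in np.linspace(0,2*np.pi,120,endpoint=False):
        rr=np.arange(r0,r1,.0002);u=n/2+rr*k*np.cos(t);v=n/2+rr*k*np.sin(t)
        p=cv2.remap(R,u[None].astype(np.float32),v[None].astype(np.float32),1)[0];i=np.argmin(np.gradient(p));pts.append((u[i],v[i]))
    e=cv2.fitEllipse(np.array(pts,np.float32));return (c[0]-(e[0][1]-n/2)/k,c[1]-(e[0][0]-n/2)/k),np.array(e[1])/k
def dark(s,img,c,z,r0,r1):
    R=rect(s,img.mean(2),c,z);n=len(R);k=n/.05;T=np.radians(np.arange(0,360,5.));o=[]
    for t in T:
        rr=np.linspace(r0,r1,12);u=n/2-rr*k*np.sin(t);v=n/2-rr*k*np.cos(t)
        o.append(cv2.remap(R,u[None].astype(np.float32),v[None].astype(np.float32),1)[0].mean())
    o=np.array(o);return o
E
python3 - <<'E'
from h import *
d=np.load('m1.npz');a=snap('scene');b=snap('top')
for s,i in((a,d['ia']),(b,d['ib'])):
    c,ax=fitcircle(s,i,(.577,-.0205),.167,0,.013,.024);print('knob',np.round(c,4),ax)
    for nm,z,r in(('knob',.167,(.011,.017)),('spin',.172,(.002,.0065))):
        # per-camera centre from knob ring
        o=dark(s,i,c,z,*r);k=np.argsort(o)[:6]*5;print(nm,k,o.round().astype(int).tolist())
E
```

```text
knob [ 0.5773 -0.0193] [0.03554913 0.03666858]
knob [120 125 115 130 265 235] [235, 234, 232, 232, 234, 237, 237, 236, 237, 236, 236, 236, 233, 232, 234, 233, 229, 225, 224, 229, 228, 225, 214, 187, 161, 165, 189, 207, 214, 212, 210, 211, 218, 224, 226, 223, 215, 211, 210, 215, 219, 216, 208, 209, 212, 208, 205, 202, 203, 208, 208, 207, 205, 202, 204, 207, 208, 211, 210, 214, 223, 231, 232, 230, 227, 227, 230, 231, 232, 233, 233, 235]
spin [  5  10   0  15 355  20] [144, 143, 143, 146, 151, 157, 164, 170, 176, 181, 186, 191, 194, 196, 196, 195, 195, 193, 192, 191, 190, 189, 190, 191, 193, 195, 197, 198, 199, 199, 199, 200, 200, 201, 201, 201, 200, 199, 198, 197, 197, 196, 196, 196, 195, 194, 193, 192, 191, 190, 190, 190, 190, 190, 188, 186, 185, 184, 184, 185, 186, 186, 185, 184, 181, 177, 173, 168, 162, 156, 151, 147]
knob [ 0.5787 -0.0186] [0.04046205 0.04170596]
knob [235 230 240 225 245 130] [204, 202, 202, 203, 206, 208, 211, 213, 216, 216, 216, 217, 218, 219, 220, 221, 223, 223, 222, 223, 223, 224, 223, 219, 210, 199, 194, 199, 208, 216, 220, 222, 223, 222, 222, 221, 220, 219, 217, 216, 214, 211, 206, 201, 195, 191, 189, 188, 190, 193, 197, 199, 201, 202, 204, 206, 207, 208, 207, 207, 208, 209, 209, 209, 209, 209, 209, 209, 208, 208, 206, 205]
spin [280 275 270 285 265 260] [191, 192, 193, 193, 194, 194, 195, 195, 195, 195, 195, 195, 195, 195, 194, 194, 194, 194, 194, 193, 193, 192, 191, 190, 189, 188, 187, 186, 185, 184, 183, 183, 182, 182, 181, 181, 180, 180, 179, 179, 179, 178, 177, 177, 176, 176, 175, 174, 173, 172, 171, 170, 168, 168, 167, 167, 167, 167, 169, 171, 173, 175, 177, 179, 180, 182, 183, 185, 186, 188, 189, 190]
```

The axis is at about (0.577, −0.0195). Tab height 0.167 and tab distance 58 mm match what was given. The start knob angle is about 0.1 rad. Moving above the knob with the wrist wound back.

```bash
cat >> h.py <<'E'
def go(x,y,z,yaw=None):
    """shift in tool units and turn units from measured pose to TCP target; yaw = world dir (deg) of tool x"""
    from scipy.spatial.transform import Rotation as R
    s=manip.get_state();M=R.from_quat(s['tool_rot']).as_matrix();psi=np.degrees(np.arctan2(M[1,0],M[0,0]))
    d=M.T@(np.array([x,y,z])-s['ee_pos'])/.06
    print('t %.2f'%s['time_s'],'tcp',s['ee_pos'].round(4),'yaw %.1f'%psi,'j6 %.2f'%s['joint_pos'][5],'w %.4f'%s['gripper_width'],'F %.1f'%s['gripper_force'],'tz %.2f'%s['torque'][2],'f',s['force'].round(1),'=> shift',d.round(2),'' if yaw is None else 'turn %.2f'%(-((yaw-psi+180)%360-180)/5))
E
python3 -m crank '[[[4,-2.54,0],0],[[4,-2.54,0],0],[[4,-2.54,0],0],[[4,-2.54,0],0],[[4,-2.54,0],0]]' 0.29 8
python3 -m crank '[[[4,-2.54,0],0],[[4,-2.54,0],0],[[4,-2.54,0],0],[[4,-2.54,0],0],[[4,-2.54,0],0]]'
python3 -m crank '[[[0.98,-0.63,0],0],[[0.98,-0.63,0],0]]'
python3 -m crank '[[[0,0,0],-9],[[0,0,0],-9],[[0,0,0],-9],[[0,0,0],-9],[[0,0,0],-9]]'
python3 -m crank '[[[0,0,0],-9],[[0,0,0],-9],[[0,0,0],-9],[[0,0,0],-9],[[0,0,0],-9]]'
python3 -m crank '[[[0,0,0],-9],[[0,0,0],-9],[[0,0,0],-9],[[0,0,0],-9],[[0,0,0],-9]]'
python3 -m crank '[[[0,0,0],-9],[[0,0,0],-9],[[0,0,0],-9],[[0,0,0],-9],[[0,0,0],-9]]'
python3 -c "
from h import *
go(.577,-.0195,.335,199)
snap('scene','s2.png')"
```

```text
time_s: 1.72
ee_pos: [0.3579, -0.2949, 0.405]
tool_rot: [0.986, 0.167, 0.0, 0.0]
force: [0.2, -0.4, 0.2]
gripper_width: 0.0604
gripper_force: 0.0
time_s: 2.35
ee_pos: [0.5351, -0.0723, 0.4048]
tool_rot: [0.986, 0.167, 0.0, -0.0]
force: [0.2, -1.3, -0.5]
gripper_width: 0.06
gripper_force: 0.0
time_s: 2.6
ee_pos: [0.5785, -0.017, 0.4044]
tool_rot: [0.986, 0.168, 0.0, -0.0]
force: [-0.2, -0.0, -0.4]
gripper_width: 0.0602
gripper_force: 0.0
time_s: 3.22
ee_pos: [0.5766, -0.0207, 0.4048]
tool_rot: [0.848, 0.53, -0.0, 0.0]
force: [0.7, 0.6, -0.3]
gripper_width: 0.0599
gripper_force: 0.0
time_s: 3.85
ee_pos: [0.5768, -0.0204, 0.4047]
tool_rot: [0.581, 0.814, -0.0, -0.0]
force: [-0.9, 0.0, 0.6]
gripper_width: 0.0596
gripper_force: 0.0
time_s: 4.47
ee_pos: [0.5769, -0.0202, 0.4047]
tool_rot: [0.226, 0.974, -0.0, -0.0]
force: [-0.2, -0.3, 0.5]
gripper_width: 0.0602
gripper_force: 0.0
time_s: 5.1
ee_pos: [0.577, -0.0201, 0.4048]
tool_rot: [-0.164, 0.987, -0.0, 0.0]
force: [1.4, 0.4, -0.5]
gripper_width: 0.0601
gripper_force: 0.0
t 5.10 tcp [ 0.577  -0.0201  0.4048] yaw -161.2 j6 -2.13 w 0.0601 F 0.0 tz 0.02 f [ 1.4  0.4 -0.5] => shift [-0.    0.01  1.16] turn -0.03
```

View pics/s2.png

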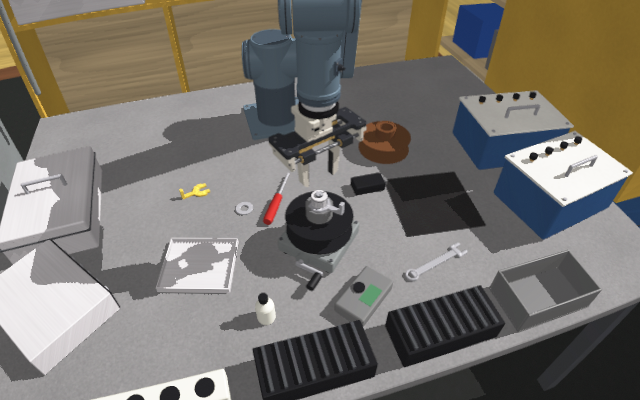

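The gripper sits above the knob, with the fingertips at (305,180) and (333,170) either side of the knob at (319,195). Descending and closing softly.

```bash

python3 -m crank '[[[0,0.01,0.6],0],[[0,0.01,1.0],0],[[0,0.01,1.15],0],[[0,0.01,1.16],0],[[0,0.01,1.16],0]]'
python3 -m crank '[[[0,0,0],0],[[0,0,0],0],[[0,0,0],0],[[0,0,0],0]]' -0.5 8
python3 -m crank '[[[0,0,0],0],[[0,0,0],0],[[0,0,0],0]]' - 28
python3 -c "
from h import *
go(.577,-.0195,.335,199)"
```

```text
time_s: 5.78
ee_pos: [0.5772, -0.0195, 0.3362]
tool_rot: [-0.165, 0.986, -0.0, 0.001]
force: [0.5, -0.0, 0.1]
gripper_width: 0.06
gripper_force: 0.0
time_s: 6.28
ee_pos: [0.5767, -0.0187, 0.3355]
tool_rot: [-0.166, 0.986, 0.001, 0.0]
force: [-0.3, 3.8, 3.7]
gripper_width: 0.0362
gripper_force: 8.0
time_s: 6.65
ee_pos: [0.5767, -0.0187, 0.3355]
tool_rot: [-0.166, 0.986, 0.001, 0.0]
force: [-0.6, 4.4, 3.9]
gripper_width: 0.0355
gripper_force: 28.0
t 6.65 tcp [ 0.5767 -0.0187  0.3355] yaw -160.9 j6 -2.13 w 0.0355 F 28.0 tz -0.04 f [-0.6  4.4  3.9] => shift [-0.   -0.01  0.01] turn 0.02
```

Grip 28 N, width 35.5 mm, matching the knob's 36 mm. Turning clockwise in steps and watching the torque.

```bash

T='from h import *
go(.577,-.0187,.335)'
python3 -m crank '[[[0,0.013,0],0.8],[[0,0.013,0],1.6],[[0,0.013,0],2.4],[[0,0.013,0],3.2],[[0,0.013,0],4]]' >/dev/null; python3 -c "$T"
python3 -m crank '[[[0,0,0],0.8],[[0,0,0],1.6],[[0,0,0],2.4],[[0,0,0],3.2],[[0,0,0],4]]'>/dev/null; python3 -c "$T"
python3 -m crank '[[[0,0,0],0.8],[[0,0,0],1.6],[[0,0,0],2.4],[[0,0,0],3.2],[[0,0,0],4]]'>/dev/null; python3 -c "$T"
```

```text
t 7.28 tcp [ 0.5766 -0.0186  0.3355] yaw 178.9 j6 -1.78 w 0.0353 F 28.0 tz 0.09 f [-1.6  1.5  2.7] => shift [-0.01 -0.    0.01] 
t 7.90 tcp [ 0.5766 -0.0187  0.3357] yaw 159.0 j6 -1.43 w 0.0354 F 28.0 tz 0.28 f [-2.2  1.4  4.8] => shift [-0.01  0.    0.01] 
t 8.53 tcp [ 0.5765 -0.0189  0.3361] yaw 139.0 j6 -1.08 w 0.0354 F 28.0 tz 0.32 f [-2.9  1.8  7. ] => shift [-0.    0.01  0.02]
```

Torque rose to 0.28–0.32 N·m between 20° and 40°, so the pawl has caught and the knob is unscrewing. I'll compare the tab's angle now with its angle at the start.

```bash
cat >> h.py <<'E'
def polar(s,img,c,z,r0,r1,step=2):
    g=img.mean(2).astype(np.float32);T=np.arange(-90,180,step);o=[]
    for t in np.radians(T):
        o.append(np.mean([cv2.remap(g,*[np.full((1,1),v,np.float32) for v in proj(s,(c[0]+r*np.cos(t),c[1]+r*np.sin(t),z))],1)[0,0] for r in np.linspace(r0,r1,6)]))
    return T,np.array(o)
E
python3 - <<'E'
from h import *
d=np.load('m1.npz');a,ia=mean('scene',2);b,ib=mean('top',2);cv2.imwrite('pics/x.png',np.clip(np.hstack([ia[150:250,270:370],ib[120:220,270:370]]),0,255).astype(np.uint8)[:,:,::-1])
for n,s,i in(('a0',a,d['ia']),('a1',a,ia),('b0',b,d['ib']),('b1',b,ib)):
    for z,r in((.167,(.053,.059)),(.143,(.034,.046))):
        T,o=polar(s,i,(.577,-.019),z,*r);w=np.clip(o-o.max()*.75,0,None)*(abs(T-T[o.argmax()])<20);print(n,z,T[o.argmax()],o.max().round(),'cen %.1f'%((w*T).sum()/w.sum()))
E
```

```text
a0 0.167 42 193.0 cen 40.1
a0 0.143 166 202.0 cen 164.5
a1 0.167 2 199.0 cen 9.1
a1 0.143 152 210.0 cen 158.1
b0 0.167 44 168.0 cen 45.7
b0 0.143 50 174.0 cen 48.2
b1 0.167 -16 130.0 cen -15.9
b1 0.143 -22 116.0 cen -22.4
```

```bash
python3 -c "
import cv2;i=cv2.imread('pics/x.png');cv2.imwrite('pics/x2.png',cv2.resize(i,(800,400),interpolation=cv2.INTER_CUBIC))"
```

```text
(no output)
```

View pics/x2.png

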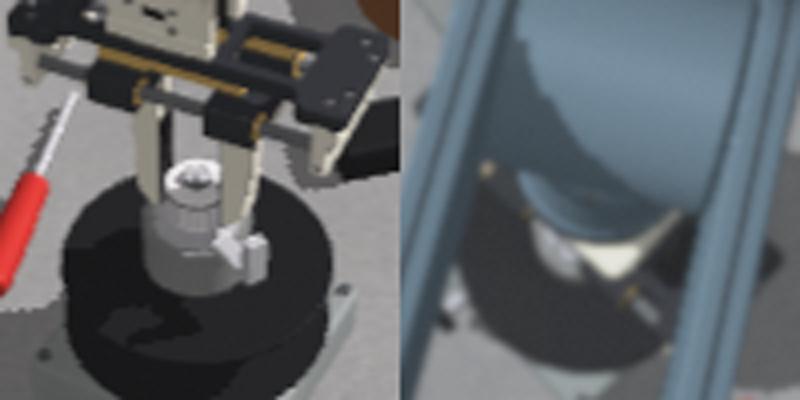

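The view shows the fingers on the knob, and the tab top now at crop (257,240), i.e. scene pixel (334.2,210), swung round clockwise.

```bash
python3 - <<'E'
from h import *
a=snap('scene')
for p in((342.4,203.6),(334.2,210),(335,210),(333.5,209.5)):
    q=onz(a,p,.168)-np.array([.577,-.019,0]);print(q.round(4),np.hypot(*q[:2]),np.degrees(np.arctan2(q[1],q[0])))
E
```

```text
[0.0412 0.0405 0.168 ] 0.057829023523235046 44.513582647487254
[0.0545 0.0175 0.168 ] 0.05725540177401639 17.815483280553075
[0.055  0.0192 0.168 ] 0.05823796392842638 19.20470548521966
[0.0527 0.0165 0.168 ] 0.055205971543607325 17.434123614465726
```

The turntable turned 26.7°, so the knob has unscrewed about 33° and is now near 0.66 rad. About 82° more is needed. I'll follow its rise while turning.

```bash

T='from h import *
go(.577,-.0187,.335)'
python3 -m crank '[[[0,0,-0.01],0.8],[[0,0,-0.02],1.6],[[0,0,-0.02],2.4],[[0,0,-0.02],3.2],[[0,0,-0.02],4]]' >/dev/null; python3 -c "$T"
python3 -m crank '[[[0,0,0],0.8],[[0,0,0],1.6],[[0,0,-0.01],2.4],[[0,0,-0.01],3.2],[[0,0,-0.01],4]]'>/dev/null; python3 -c "$T"
python3 -m crank '[[[0,0,0],0.8],[[0,0,0],1.6],[[0,0,-0.01],2.4],[[0,0,-0.01],3.2],[[0,0,-0.01],4]]'>/dev/null; python3 -c "$T"
python3 -m crank '[[[0,0,0],0.8],[[0,0,0],1.6],[[0,0,-0.01],2.4],[[0,0,-0.01],3.2],[[0,0,-0.01],4]]'>/dev/null; python3 -c "$T"
```

```text
t 9.40 tcp [ 0.5764 -0.019   0.3366] yaw 119.0 j6 -0.73 w 0.0352 F 28.0 tz 0.26 f [-1.9  0.4  4.8] => shift [-0.    0.01  0.03] 
t 10.03 tcp [ 0.5763 -0.019   0.3371] yaw 99.0 j6 -0.38 w 0.0354 F 28.0 tz 0.35 f [-2.5  0.6  4.1] => shift [0.   0.01 0.03] 
t 10.65 tcp [ 0.5761 -0.019   0.3375] yaw 79.0 j6 -0.03 w 0.0353 F 28.0 tz 0.29 f [-3.2  0.2  3.4] => shift [0.01 0.01 0.04] 
t 11.28 tcp [ 0.576 -0.019  0.338] yaw 59.0 j6 0.32 w 0.0355 F 28.0 tz 0.33 f [-2.6  1.2  2.7] => shift [0.01 0.01 0.05]
```

```bash

python3 -m crank '[[[0,0,0],0],[[0,0,0],0],[[0,0,0],0]]' 0.2 >/dev/null
python3 -m crank '[[[0,0,-0.5],0],[[0,0,-1.2],0],[[0,0,-1.3],0],[[0,0,-1.3],0]]' >/dev/null
python3 - <<'E'
from h import *
go(.577,-.0187,.41)
a,ia=mean('scene',8);np.savez('m2.npz',ia=ia)
for z in(.1695,):
  c,ax=fitcircle(a,ia,(.577,-.0195),z,0,.013,.024);print('knob',np.round(c,4),ax)
for nm,zz,r in(('knob',.1695,(.010,.017)),('spin',.172,(.002,.0065))):
    o=dark(a,ia,c,zz,*r);print(nm,np.argsort(o)[:8]*5,o.round().astype(int).tolist())
g=np.hstack([rect(a,ia,c,.171,half=.022),cv2.resize(ia[185:225,305:345],(400,400),interpolation=cv2.INTER_CUBIC)])
cv2.imwrite('pics/r2.png',np.clip(g,0,255).astype(np.uint8)[:,:,::-1])
E
```

```text
t 12.15 tcp [ 0.5765 -0.0187  0.4161] yaw 59.1 j6 0.31 w 0.0556 F 0.0 tz -0.03 f [-0.4 -0.5 -0.3] => shift [0.   0.01 0.1 ] 
knob [ 0.5773 -0.0192] [0.03583158 0.03711783]
knob [335 330 340 325 190 345 320 185] [235, 237, 237, 237, 237, 241, 244, 242, 240, 242, 240, 239, 238, 236, 234, 233, 231, 230, 230, 233, 235, 233, 235, 237, 236, 236, 234, 231, 229, 226, 225, 225, 228, 231, 232, 231, 227, 222, 221, 226, 230, 231, 230, 231, 232, 232, 230, 227, 228, 226, 224, 226, 229, 230, 232, 229, 228, 228, 228, 229, 229, 229, 229, 229, 222, 203, 183, 178, 199, 221, 228, 233]
spin [330 325 335 320 340 315 310 345] [172, 180, 184, 186, 185, 185, 186, 189, 193, 196, 199, 201, 202, 202, 201, 201, 201, 200, 200, 199, 197, 196, 195, 194, 193, 194, 195, 196, 196, 196, 197, 197, 198, 199, 199, 199, 198, 197, 196, 194, 193, 192, 192, 191, 189, 188, 186, 184, 182, 181, 181, 181, 181, 181, 180, 177, 174, 171, 168, 164, 159, 154, 148, 144, 141, 139, 139, 140, 143, 149, 156, 164]
```

View pics/r2.png

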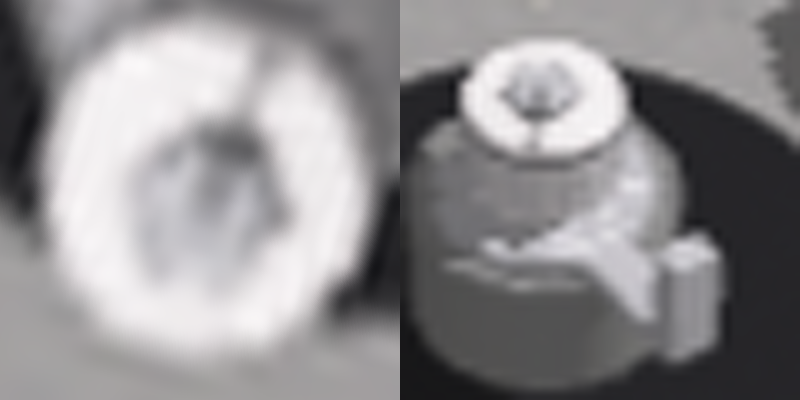

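The lines meet: rectified pane, knob line at (262,60) running on to the spindle notch at (230,140). Numerically the knob line is at 333° and the spindle line at 329°, so the knob is near 2.03–2.06. The tab top is at scene (334.2,209.4), bearing about 18°. Next I'll align with the tab.

```bash

python3 -m crank '[[[0,0,0],8.2],[[0,0,0],8.2],[[0,0,0],8.2],[[0,0,0],8.2],[[0,0,0],8.2]]' -0.14 >/dev/null
python3 -c "
from h import *
a=snap('scene');p=onz(a,(334.2,209.4),.168);print(p.round(4))
q=p-[.577,-.019,0];print(np.hypot(*q[:2]),np.degrees(np.arctan2(q[1],q[0])))
# tab vertical edges in raw mean picture: brightness rows through tab
ia=np.load('m2.npz')['ia'].mean(2)
for r in(207,209,211,214): print(r,ia[r,325:345].round().astype(int))
go(.6303,-.0017,.327,18)"
```

```text
[ 0.6298 -0.0009  0.168 ]
0.055818871599842966 18.886698048592834
207 [205 202 207 201 167 144 139 107  53  39  39  39  39  39  39  39  39  39
  39  39]
209 [205 205 200 169 137 137 147 188 202 192 160  86  39  39  39  39  39  39
  39  39]
211 [197 200 201 202 198 161 151 189 203 179 154 130  67  39  39  39  39  39
  39  39]
214 [103 139 179 198 182 138 108 131 146 144 146 125  74  39  39  39  39  39
  39  39]
t 13.22 tcp [ 0.5766 -0.0187  0.416 ] yaw 18.3 j6 1.03 w 0.0402 F 0.0 tz -0.00 f [-0.1 -0.1  0. ] => shift [0.94 0.01 1.48] turn 0.05
```

```bash

python3 -m crank '[[[0.93,0.01,0],0],[[0.93,0.01,0],0],[[0.93,0.01,0.6],0],[[0.93,0.01,0.6],0]]' >/dev/null
python3 - <<'E'
from h import *
go(.63,-.0015,.327,18.5)
i=snap('scene')['image'][130:230,270:390];cv2.imwrite('pics/y1.png',cv2.resize(i,(720,600),interpolation=cv2.INTER_CUBIC)[:,:,::-1])
E
```

```text
t 13.72 tcp [ 0.6286 -0.0019  0.3774] yaw 18.2 j6 1.07 w 0.0405 F 0.0 tz -0.04 f [-0.2 -0.3  0.2] => shift [0.03 0.   0.84] turn -0.06
```

View pics/y1.png

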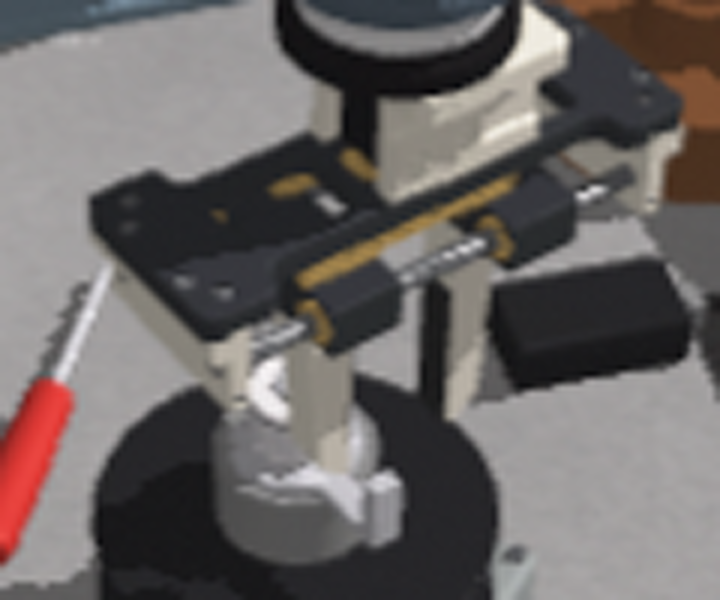

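Fingertips are at (330,465) and (460,410), straddling the tab top at (385,490). Descending and closing lightly.

```bash

python3 -m crank '[[[0.02,0,0.4],0],[[0.02,0,0.75],0],[[0.02,0,0.83],0],[[0.02,0,0.83],0]]' >/dev/null
python3 -c "
from h import *
go(.63,-.0015,.327,18.5)"
python3 -m crank '[[[0,0,0],0],[[0,0,0],0],[[0,0,0],0],[[0,0,0],0],[[0,0,0],0]]' -0.85 4 >/dev/null
python3 -c "
from h import *
go(.63,-.0015,.327,18.5)"
```

```text
t 14.28 tcp [ 0.6311 -0.0018  0.3317] yaw 18.1 j6 1.08 w 0.0403 F 0.0 tz 0.02 f [-0.   0.6  0.8] => shift [-0.02 -0.01  0.08] turn -0.08
t 14.90 tcp [ 0.631  -0.0015  0.3306] yaw 18.1 j6 1.08 w 0.0122 F 4.0 tz -0.01 f [0.1 0.5 0.9] => shift [-0.02 -0.01  0.06] turn -0.09
```

Width is 12.2 mm with almost no side force, so the tab is held. Firming the grip, then lifting 2.3 mm.

```bash

T='from h import *
go(.63,-.0015,.33,18.5)'
python3 -m crank '[[[0,0,0],0],[[0,0,0],0],[[0,0,0],0]]' - 40 >/dev/null; python3 -c "$T"
python3 -m crank '[[[0,0,-0.01],0],[[0,0,-0.02],0],[[0,0,-0.02],0]]' >/dev/null; python3 -c "$T"
python3 -m crank '[[[0,0,-0.01],0],[[0,0,-0.019],0],[[0,0,-0.019],0]]'  >/dev/null; python3 -c "$T"
```

```text
t 15.28 tcp [ 0.631  -0.0016  0.3306] yaw 18.1 j6 1.08 w 0.0113 F 40.0 tz -0.03 f [-0.5  1.1  2.1] => shift [-0.02 -0.01  0.01] turn -0.09
t 15.65 tcp [ 0.6308 -0.0016  0.3311] yaw 18.1 j6 1.08 w 0.0115 F 40.0 tz 0.05 f [ 0.5  0.2 -1.3] => shift [-0.01 -0.01  0.02] turn -0.09
t 16.02 tcp [ 0.6309 -0.0016  0.3327] yaw 18.1 j6 1.08 w 0.0113 F 40.0 tz -0.06 f [ 0.1  0.3 -2. ] => shift [-0.01 -0.01  0.05] turn -0.09
```

```bash

T='from h import *
go(.63,-.0015,.33,18.5)'
python3 -m crank '[[[0.02,0,0],0],[[0.04,0,0],0],[[0.06,0,0],0],[[0.08,0,0],0]]'  >/dev/null; python3 -c "$T"
python3 -m crank '[[[0.03,0,0],0],[[0.06,0,0],0],[[0.1,0,0],0],[[0.1,0,0],0]]'  >/dev/null; python3 -c "$T"
```

```text
t 16.52 tcp [ 0.6356 -0.      0.3326] yaw 18.1 j6 1.08 w 0.0111 F 40.0 tz -0.03 f [-1.3  0.  -0.9] => shift [-0.1  -0.01  0.04] turn -0.09
t 17.02 tcp [0.6414 0.0018 0.3327] yaw 18.1 j6 1.08 w 0.0114 F 40.0 tz 0.07 f [-0.1 -0.7 -1.9] => shift [-0.2  -0.01  0.04] turn -0.09
```

Drawing freely, with no resistance.

```bash

T='from h import *
go(.63,-.0015,.33,18.5)'
python3 -m crank '[[[0.06,0,0],0],[[0.12,0,0],0],[[0.18,0,0],0],[[0.24,0,0],0],[[0.3,0,0],0]]'  >/dev/null; python3 -c "$T"
python3 -m crank '[[[0.1,0,0],0],[[0.22,0,0],0],[[0.34,0,0],0],[[0.46,0,0],0],[[0.6,0,0],0]]'  >/dev/null; python3 -c "$T"
python3 -m crank '[[[0,0,-0.3],0],[[0,0,-0.8],0],[[0,0,-1],0],[[0,0,-1],0]]' >/dev/null
python3 - <<'E'
from h import *
go(.5625,-.316,.34,18)
i=snap('scene')['image'][130:230,270:390];cv2.imwrite('pics/y2.png',cv2.resize(i,(720,600),interpolation=cv2.INTER_CUBIC)[:,:,::-1])
E
```

```text
t 17.65 tcp [0.6586 0.0074 0.3327] yaw 18.1 j6 1.10 w 0.0118 F 40.0 tz -0.05 f [-0.3 -0.2 -2. ] => shift [-0.5  -0.01  0.04] turn -0.09
t 18.27 tcp [0.693  0.0187 0.3327] yaw 18.1 j6 1.12 w 0.0115 F 40.0 tz 0.05 f [ 0.1 -0.1 -2.3] => shift [-1.1  -0.01  0.04] turn -0.09
t 18.77 tcp [0.6926 0.0185 0.3945] yaw 18.1 j6 1.12 w 0.0114 F 40.0 tz -0.00 f [ 0.8 -0.2 -1.1] => shift [-3.79  4.63  0.9 ] turn 0.01
```

View pics/y2.png

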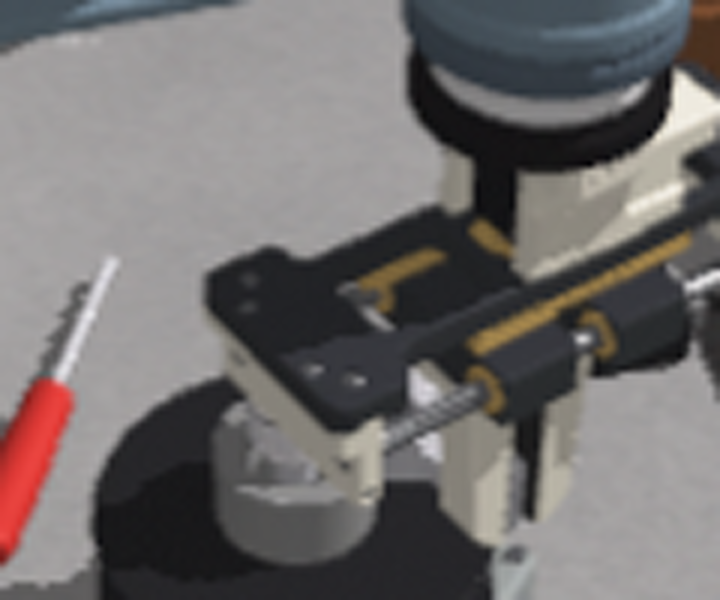

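The washer has left the spindle: the gripper holds it at right and the knob is free at (270,450). Carrying it over the tray and turning it along the tray's long side.

```bash

python3 -m crank '[[[-0.3,0.4,0],0],[[-0.7,0.8,0],0],[[-1.1,1.3,0],0],[[-1.5,1.8,0],0],[[-1.8,2.1,0],0]]'  >/dev/null
python3 -m crank '[[[-0.4,0.5,0],0],[[-0.8,1.0,0],0],[[-1.2,1.5,0],0],[[-1.5,1.9,0],0],[[-1.62,1.99,0],0]]'  >/dev/null
python3 -m crank '[[[0,0,0],-1.1],[[0,0,0],-2.3],[[0,0,0],-3.5],[[0,0,0],-4.7],[[0,0,0],-5.6]]' >/dev/null
python3 -m crank '[[[0,0,0],-1.1],[[0,0,0],-2.3],[[0,0,0],-3.5],[[0,0,0],-4.7],[[0,0,0],-5.5]]' >/dev/null
python3 -m crank '[[[0,0,0],0],[[0,0,0],0]]' >/dev/null
python3 - <<'E'
from h import *
go(.5735,-.2786,.215,73.6)
i=snap('scene')['image'][180:310,130:286];cv2.imwrite('pics/y3.png',cv2.resize(i,(720,600),interpolation=cv2.INTER_CUBIC)[:,:,::-1])
E
```

```text
t 21.57 tcp [ 0.5737 -0.2778  0.3923] yaw 73.5 j6 -0.34 w 0.0116 F 40.0 tz -0.01 f [-0.4  0.6 -0. ] => shift [-0.01  0.    2.96] turn -0.02
```

View pics/y3.png

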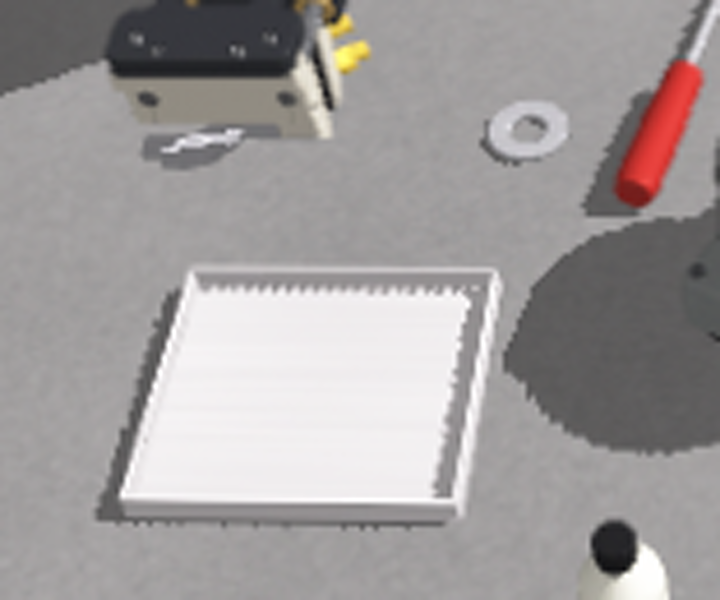

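The tray rim corners in the crop are (193,268), (498,270), (460,503) and (122,498). The held washer is just visible at (200,140) and still high. I'll cross-check the tray centre from this view. All 10 views are now used, so from here I rely on numbers.

```bash
python3 - <<'E'
from h import *
a=snap('scene')
P=[onz(a,(130+u*156/720,180+v*130/600),.015)[:2] for u,v in((193,268),(498,270),(462,500),(122,498))]
P=np.array(P);print(P.round(3).tolist(),P.mean(0).round(4),[np.linalg.norm(P[i]-P[i-1]).round(3) for i in range(4)])
E
python3 -m crank '[[[0,0,0.5],0],[[0,0,1],0],[[0,0,1.6],0],[[0,0,2.2],0],[[0,0,2.6],0]]' >/dev/null
python3 -m crank '[[[0,0,0.1],0],[[0,0,0.2],0],[[0,0,0.2],0],[[0,0,0.2],0]]' >/dev/null
python3 -c "
from h import *
go(.5735,-.2786,.196,73.6)"
```

```text
[[0.47, -0.374], [0.518, -0.212], [0.659, -0.252], [0.612, -0.416]] [ 0.5649 -0.3135] [np.float64(0.148), np.float64(0.168), np.float64(0.146), np.float64(0.17)]
t 22.80 tcp [ 0.5739 -0.2786  0.2258] yaw 73.6 j6 -0.34 w 0.0118 F 40.0 tz 0.03 f [-0.4  0.2 -0.3] => shift [-0.   -0.01  0.5 ] turn -0.01
```

```bash

T='from h import *
go(.5735,-.2786,.196,73.6)'
python3 -m crank '[[[0,0,0.15],0],[[0,0,0.3],0],[[0,0,0.37],0],[[0,0,0.4],0],[[0,0,0.4],0]]' >/dev/null; python3 -c "$T"
python3 -m crank '[[[0,0,0.02],0],[[0,0,0.04],0],[[0,0,0.05],0],[[0,0,0.05],0]]' >/dev/null; python3 -c "$T"
python3 -m crank '[[[0,0,0.01],0],[[0,0,0.02],0],[[0,0,0.03],0],[[0,0,0.03],0]]' >/dev/null; python3 -c "$T"
```

```text
t 23.43 tcp [ 0.5736 -0.2785  0.2005] yaw 73.6 j6 -0.34 w 0.0115 F 40.0 tz 0.10 f [-0.2 -0.2 -1.8] => shift [-0.   -0.    0.08] turn -0.01
t 23.93 tcp [ 0.5736 -0.2785  0.1977] yaw 73.6 j6 -0.34 w 0.0115 F 40.0 tz 0.04 f [-0.5  0.  -0.4] => shift [-0.   -0.    0.03] turn -0.01
t 24.43 tcp [ 0.5735 -0.2784  0.1958] yaw 73.6 j6 -0.34 w 0.0118 F 40.0 tz 0.01 f [-0.4 -0.1 -0.6] => shift [-0.  0. -0.] turn -0.01
```

```bash

T='from h import *
go(.5735,-.2786,.196,73.6)'
python3 -m crank '[[[0,0,0.01],0],[[0,0,0.02],0],[[0,0,0.02],0]]' >/dev/null; python3 -c "$T"
python3 -m crank '[[[0,0,0.01],0],[[0,0,0.02],0],[[0,0,0.02],0]]' >/dev/null; python3 -c "$T"
```

```text
t 24.80 tcp [ 0.5738 -0.2785  0.1957] yaw 73.6 j6 -0.34 w 0.0115 F 40.0 tz -0.07 f [-0.7  1.   5.3] => shift [-0. -0. -0.] turn -0.01
t 25.18 tcp [ 0.5738 -0.2785  0.1957] yaw 73.6 j6 -0.34 w 0.0116 F 40.0 tz -0.06 f [-4.1  2.7 12.6] => shift [-0.   -0.   -0.01] turn -0.00
```

Contact came at the predicted height of 0.1957. Releasing, lifting, then checking that the washer lies flat in the tray.

```bash

python3 -m crank '[[[0,0,-0.02],0],[[0,0,-0.02],0],[[0,0,-0.02],0],[[0,0,-0.02],0]]' -0.3 20 
python3 -m crank '[[[0,0,-0.3],0],[[0,0,-1],0],[[0,0,-2],0],[[0,0,-3],0],[[0,0,-3.7],0]]' >/dev/null
python3 -m crank '[[[0,0,0],0],[[0,0,0],0]]' 1 >/dev/null
python3 - <<'E'
from h import *
go(.577,-.019,.42)
a=snap('scene');g=a['image'].astype(int)
# tray interior: pixels darker than floor / tab
poly=np.array([(174,241),(235,241),(228,286),(160,286)],np.int32);m=np.zeros(g.shape[:2],np.uint8);cv2.fillPoly(m,[poly],1)
d=((g.sum(2)<600)&(m>0)).astype(np.uint8);n,l,st,ce=cv2.connectedComponentsWithStats(d)
for i in range(1,n):
    if st[i,4]>8:print(st[i],ce[i].round(1),onz(a,ce[i],.008).round(3))
for nm,p in(('eye',(.5735-.056*.282,-.2785-.056*.959,.005)),('tabtop',(.5735,-.2785,.033)),('tabfoot',(.5735,-.2785,.003))):print(nm,proj(a,p).round(1))
cv2.imwrite('pics/z.png',g[225:300,145:250].astype(np.uint8)[:,:,::-1])
for r in range(244,284,2):print(r,''.join('%4d'%v for v in g[r,165:238:2].mean(1)))
E
```

```text
time_s: 25.68
ee_pos: [0.5735, -0.2784, 0.1943]
tool_rot: [0.801, 0.599, -0.0, -0.0]
force: [0.0, 0.4, 0.4]
gripper_width: 0.0325
gripper_force: 0.0
t 26.55 tcp [ 0.5732 -0.2782  0.4168] yaw 73.6 j6 -0.34 w 0.0482 F 0.0 tz 0.00 f [ 0.1 -0.4 -1.1] => shift [ 4.16 -1.16 -0.05] 
[174 241  62  46 308] [220.1 255.3] [ 0.553 -0.262  0.008]
[184 259  12   7  31] [189.7 261.2] [ 0.55  -0.336  0.008]
[181 258  35  16 176] [200.8 266.4] [ 0.574 -0.312  0.008]
eye [191.8 263.9]
tabtop [212.6 257. ]
tabfoot [214.9 264.6]
244  161  92 197 233 243 242 242 241 241 240 240 240 240 239 239 239 239 239 239 238 238 239 239 239 239 240 240 240 240 240 241 241 242 172 149 168 228
246   95  93 250 235 242 242 241 241 240 240 239 239 239 238 238 238 237 237 237 237 237 237 237 237 238 238 238 238 238 238 239 240 240 234 147 219 230
248   99 112 229 240 242 241 241 241 241 241 239 239 239 238 238 238 238 238 237 237 237 237 237 237 237 237 237 237 237 237 237 238 238 150 143 253 213
250   94 185 230 241 241 240 240 240 239 239 239 238 238 238 238 238 237 237 237 237 237 237 237 237 237 237 237 237 237 237 2
[... 1774 characters left out ...]
 240 241 241 240 241 241 241 241 241 241 241 241 242 241 241 226 147 136 235 177 158 159
276  242 242 241 241 241 241 241 241 241 241 241 241 241 241 241 241 241 241 241 241 241 242 241 241 241 241 241 241 241 241 223 147 147 238 172 162 158
278  242 241 241 241 241 241 241 241 241 241 241 240 240 240 240 240 240 240 240 240 240 240 240 240 240 240 240 241 240 241 198 147 181 236 162 160 160
280  241 241 240 240 240 240 240 239 239 239 240 239 239 240 239 240 239 239 240 240 240 240 240 241 241 241 241 241 241 241 169 147 232 225 163 159 162
282  240 240 240 239 239 238 238 238 238 238 238 238 238 238 238 238 238 239 239 239 239 240 240 240 240 240 240 240 240 241 147 148 239 212 160 163 161
```

The washer lies in the tray as predicted: eye near (190,264), tab near (212,258), well inside the walls. Now moving over the reel.

```bash

python3 -m crank '[[[0.7,-0.2,0],0],[[1.5,-0.4,0],0],[[2.2,-0.6,0],0],[[3,-0.83,0],0],[[3.6,-1,0],0]]' 1 >/dev/null
python3 -m crank '[[[0.4,-0.13,0],0],[[0.56,-0.16,0],0],[[0.56,-0.16,0],0],[[0.56,-0.16,0],0]]' >/dev/null
python3 - <<'E'
from h import *
go(.577,-.019,.298)
a=snap('scene');g=a['image'].mean(2)
# collar left/right edges in scene at z~.125: brightness along rows
for r in(208,214,218):print(r,g[r,295:345].round().astype(int).tolist())
c=np.array([.577,-.019,.125]);u=np.array(a['world_from_camera'])[:3,0];print(proj(a,c),proj(a,c+u*.031),proj(a,c-u*.031))
E
```

```text
t 27.73 tcp [ 0.5775 -0.0203  0.4162] yaw 73.5 j6 0.06 w 0.0931 F 0.0 tz -0.01 f [-0.1 -0.8  0.2] => shift [ 0.02 -0.01  1.97] 
208 [39, 39, 33, 27, 26, 25, 25, 25, 25, 26, 47, 72, 81, 82, 82, 82, 94, 93, 80, 80, 89, 103, 110, 113, 113, 120, 146, 132, 85, 79, 79, 109, 137, 142, 143, 141, 135, 104, 53, 38, 38, 39, 38, 39, 39, 38, 40, 40, 40, 38]
214 [25, 24, 25, 25, 24, 26, 24, 26, 25, 26, 38, 63, 76, 77, 79, 79, 80, 81, 83, 85, 88, 95, 97, 93, 92, 92, 91, 91, 91, 95, 98, 99, 104, 108, 114, 120, 126, 97, 39, 39, 39, 39, 40, 38, 39, 39, 40, 39, 40, 38]
218 [26, 25, 25, 25, 25, 25, 25, 25, 25, 24, 24, 28, 59, 78, 78, 80, 80, 81, 82, 83, 82, 82, 82, 82, 83, 82, 83, 83, 86, 90, 96, 101, 105, 110, 115, 113, 82, 41, 38, 39, 39, 39, 40, 39, 39, 39, 39, 39, 40, 39]
[319.08531581 208.15923144] [332.6235288  208.15811512] [305.54637046 208.15842235]
```

The collar edges at 305.3 and 332.6 px match the reel being on the axis. Descending and closing softly.

```bash

T='from h import *
go(.577,-.019,.298)'
python3 -m crank '[[[0.02,-0.01,0.5],0],[[0.02,-0.01,1],0],[[0.02,-0.01,1.5],0],[[0.02,-0.01,1.85],0],[[0.02,-0.01,1.93],0]]' >/dev/null
python3 -m crank '[[[0,0,0.02],0],[[0,0,0.02],0]]' >/dev/null;python3 -c "$T"
python3 -m crank '[[[0,0,0],0],[[0,0,0],0],[[0,0,0],0],[[0,0,0],0]]' 0.1 5 >/dev/null;python3 -c "$T"
```

```text
t 28.65 tcp [ 0.5776 -0.0184  0.3007] yaw 73.5 j6 0.06 w 0.0933 F 0.0 tz 0.03 f [-0.1  0.3 -0.2] => shift [-0.01 -0.01  0.05] 
t 29.15 tcp [ 0.5771 -0.0179  0.2998] yaw 73.6 j6 0.06 w 0.0629 F 5.0 tz -0.04 f [-0.3 -0.2  1.5] => shift [-0.02  0.    0.03]
```

```bash

T='from h import *
go(.577,-.019,.298)'
python3 -m crank '[[[0,0,0],0],[[0,0,0],0],[[0,0,0],0]]' - 28 >/dev/null;python3 -c "$T"
python3 -m crank '[[[0,0,-0.03],0],[[0,0,-0.06],0],[[0,0,-0.1],0],[[0,0,-0.1],0]]' >/dev/null;python3 -c "$T"
python3 -m crank '[[[0,0,-0.06],0],[[0,0,-0.12],0],[[0,0,-0.2],0],[[0,0,-0.2],0]]' >/dev/null;python3 -c "$T"
```

```text
t 29.52 tcp [ 0.5771 -0.018   0.2999] yaw 73.6 j6 0.06 w 0.0625 F 28.0 tz 0.10 f [-1.6  0.9  3.1] => shift [-0.02  0.    0.03] 
t 30.02 tcp [ 0.5772 -0.018   0.3057] yaw 73.6 j6 0.06 w 0.0626 F 28.0 tz 0.03 f [-0.2  1.  -3.4] => shift [-0.02  0.    0.13] 
t 30.52 tcp [ 0.5774 -0.0181  0.3184] yaw 73.6 j6 0.06 w 0.0625 F 28.0 tz -0.03 f [-0.2  0.4 -3.5] => shift [-0.02 -0.    0.34]
```

The reel lifts freely with 3.5 N of weight, and the bore is already over the knob. Continuing straight up.

```bash

T='from h import *
go(.5226,.325,.34)'
python3 -m crank '[[[0,0,-0.1],0],[[0,0,-0.2],0],[[0,0,-0.3],0],[[0,0,-0.4],0],[[0,0,-0.5],0]]' >/dev/null;python3 -c "$T"
python3 -m crank '[[[0,0,-0.15],0],[[0,0,-0.35],0],[[0,0,-0.55],0],[[0,0,-0.75],0],[[0,0,-0.9],0]]' >/dev/null;python3 -c "$T"
python3 -m crank '[[[0,0,-0.2],0],[[0,0,-0.4],0],[[0,0,-0.6],0],[[0,0,-0.7],0],[[0,0,-0.7],0]]' >/dev/null;python3 -c "$T"
```

```text
t 31.15 tcp [ 0.5772 -0.018   0.3482] yaw 73.6 j6 0.06 w 0.0623 F 28.0 tz -0.01 f [ 0.3  0.3 -2.9] => shift [ 5.23 -2.49  0.14] 
t 31.77 tcp [ 0.5772 -0.018   0.4028] yaw 73.6 j6 0.06 w 0.0627 F 28.0 tz -0.01 f [ 0.1  0.3 -2.9] => shift [ 5.23 -2.49  1.04] 
t 32.40 tcp [ 0.5773 -0.018   0.4442] yaw 73.6 j6 0.06 w 0.0624 F 28.0 tz -0.02 f [-0.  -0.5 -4.3] => shift [ 5.23 -2.49  1.73]
```

Clear of the spindle, with the reel's underside at about 0.20. Carrying it to the mat.

```bash

T='from h import *
go(.5226,.325,.2475)'
python3 -m crank '[[[0.4,-0.2,0],0],[[1,-0.5,0],0],[[1.6,-0.8,0],0],[[2.2,-1.05,0],0],[[2.7,-1.3,0],0]]' >/dev/null
python3 -m crank '[[[0.6,-0.3,0],0],[[1.2,-0.6,0],0],[[1.8,-0.85,0],0],[[2.3,-1.1,0],0],[[2.52,-1.19,0],0]]' >/dev/null
python3 -m crank '[[[0,0,0],0],[[0,0,0],0]]' >/dev/null;python3 -c "$T"
python3 -m crank '[[[0,0,0.4],0],[[0,0,0.9],0],[[0,0,1.5],0],[[0,0,2.1],0],[[0,0,2.4],0]]' >/dev/null;python3 -c "$T"
python3 -m crank '[[[0,0,0.2],0],[[0,0,0.4],0],[[0,0,0.5],0],[[0,0,0.55],0],[[0,0,0.55],0]]' >/dev/null;python3 -c "$T"
```

```text
t 33.90 tcp [0.5228 0.3236 0.4435] yaw 73.5 j6 0.66 w 0.0623 F 28.0 tz 0.00 f [ 0.9  0.4 -3.7] => shift [ 0.02 -0.01  3.27] 
t 34.52 tcp [0.5224 0.3229 0.2975] yaw 73.5 j6 0.66 w 0.0622 F 28.0 tz 0.00 f [ 0.6  0.4 -3.4] => shift [ 0.04 -0.01  0.83] 
t 35.15 tcp [0.5225 0.3248 0.267 ] yaw 73.6 j6 0.66 w 0.0623 F 28.0 tz 0.04 f [-0.3  0.8 -2.5] => shift [ 0.   -0.    0.32]
```

```bash

T='from h import *
go(.5226,.325,.2475)'
python3 -m crank '[[[0,0,0.06],0],[[0,0,0.12],0],[[0,0,0.18],0],[[0,0,0.23],0],[[0,0,0.26],0]]' >/dev/null;python3 -c "$T"
python3 -m crank '[[[0,0,0.02],0],[[0,0,0.04],0],[[0,0,0.05],0],[[0,0,0.05],0]]' >/dev/null;python3 -c "$T"
python3 -m crank '[[[0,0,0.01],0],[[0,0,0.02],0],[[0,0,0.03],0],[[0,0,0.03],0]]' >/dev/null;python3 -c "$T"
```

```text
t 35.77 tcp [0.5224 0.3246 0.2508] yaw 73.6 j6 0.66 w 0.0622 F 28.0 tz -0.02 f [-0.7  0.4 -3.9] => shift [0.01 0.   0.05] 
t 36.27 tcp [0.5225 0.3247 0.2481] yaw 73.6 j6 0.66 w 0.0625 F 28.0 tz -0.03 f [ 0.4  0.4 -4. ] => shift [ 0.01 -0.    0.01] 
t 36.77 tcp [0.5225 0.3247 0.2469] yaw 73.6 j6 0.66 w 0.0621 F 28.0 tz 0.04 f [-1.7 -1.6  1.8] => shift [ 0.01 -0.   -0.01]
```

Contact came at 0.2469, as predicted. Releasing and withdrawing, then a final check.

```bash

python3 -m crank '[[[0,0,0],0],[[0,0,0],0],[[0,0,0],0],[[0,0,0],0]]' 0.95 20
python3 -m crank '[[[0,0,-0.3],0],[[0,0,-0.9],0],[[0,0,-1.6],0],[[0,0,-2.4],0],[[0,0,-3],0]]' >/dev/null
python3 -m crank '[[[-0.8,0.4,0],0],[[-1.7,0.8,0],0],[[-2.5,1.2,0],0],[[-3.3,1.6,0],0],[[-3.8,1.8,0],0]]' >/dev/null
python3 -m crank '[[[-0.8,0.4,0],0],[[-1.7,0.8,0],0],[[-2.5,1.2,0],0],[[-3.3,1.6,0],0],[[-3.8,1.8,0],0]]' >/dev/null
python3 -m crank '[[[0,0,0],0],[[0,0,0],0]]' >/dev/null
python3 - <<'E'
from h import *
go(.5226,.325,.2475)
a,ia=mean('scene',6)
c=(.5773,-.0192);
for nm,zz,r in(('knob',.1695,(.010,.017)),('spin',.172,(.002,.0065))):
    o=dark(a,ia,c,zz,*r);k=np.argsort(o)[:6];print(nm,k*5,o[k].round())
g=ia.mean(2);p=np.array([.5225,.3247,.075]);u=np.array(a['world_from_camera'])[:3,0]
q=proj(a,p);print('collar pred',q.round(1),proj(a,p-u*.031).round(1),proj(a,p+u*.031).round(1));r=int(round(q[1]))
x=int(q[0]);print(g[r,x-22:x+23].round().astype(int).tolist())
print('tray row 264',g[264,181:225:2].round().astype(int).tolist())
E
```

```text
time_s: 37.28
ee_pos: [0.5226, 0.3247, 0.2463]
tool_rot: [0.801, 0.599, 0.0, 0.0]
force: [0.8, -0.4, 0.0]
gripper_width: 0.0902
gripper_force: 0.0
t 39.40 tcp [ 0.6005 -0.1733  0.4271] yaw 73.6 j6 -0.17 w 0.0903 F 0.0 tz 0.04 f [0.  0.9 0.1] => shift [ 7.6  -3.6   2.99] 
knob [335 330 340 325 345 190] [179. 183. 199. 204. 221. 222.]
spin [330 325 335 320 340 315] [139. 140. 141. 141. 144. 144.]
collar pred [437.6 180.6] [426.  180.6] [449.  180.7]
[39, 39, 38, 31, 39, 37, 24, 25, 25, 36, 61, 72, 81, 109, 136, 143, 139, 118, 90, 83, 83, 82, 82, 81, 80, 79, 78, 76, 74, 77, 124, 140, 119, 141, 100, 36, 39, 39, 39, 39, 39, 39, 39, 39, 43]
tray row 264 [240, 240, 240, 240, 239, 239, 159, 224, 210, 205, 201, 151, 114, 114, 114, 114, 116, 199, 240, 241, 241, 241]
```

The knob line is unchanged, the collar stands at the predicted pixels (425–449) on the mat, and the washer is still in the tray. Handing in.

```bash
python3 -c "
from bench import manip
print(manip.finish_job())"
```

```text
the job is handed in; nothing more can be done
None
```

The job is handed in at about 40 s of the 72 s allowed, with no verdict returned: the knob reads 2.03–2.06 rad against its 2.10 mark, the slip washer lies in the tray, and the reel stands released in the middle of the mat.

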